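Cover the vase socket and offer up the bronze anchor over its pin holes

ROBOT

A 7-joint arm with a two-finger parallel gripper is mounted at the origin on the work surface. World frame = base frame: x ahead of the robot, y to its left, z up, the work surface at z = 0. Lengths are in m, angles in rad, forces in N, time in s.
With the tool pointing down it reaches from about 0.4 to 0.9 m from the base axis. Payload 5.5 kg.
Tool frame: the origin (TCP) lies at the very end of the fingers, on their centre line; the grasp point (between the pads) lies 19 mm behind it; z points along the fingers, y is the line along which they close (so a half turn about z gives the same grasp; the last joint's range is limited). The gripper opens to 92 mm and grips with 3 to 60 N. Pads are 19 mm wide; open, the fingers measure 130 mm over their backs; the gripper's body (75 mm by 190 mm) begins 47 mm behind the grasp point.
Start: joints at [-1.006, 0.501, -0.427, 1.55, 0.221, 1.138, -0.21], TCP at [0.193, 0.621, 0.206] pointing down, gripper open.
Joint ranges: [-2.88, 2.88], [-0.31, 2.03], [-1.54, 1.56], [0.2, 2.42], [-1.41, 4.55], [0.19, 2.02], [-2.57, 2.57]. Speed limits (rad/s): [2.57, 2.57, 3.14, 3.14, 3.14, 3.14, 3.14].

INTERFACE

Orientations are given as a rotation vector (axis times angle).
In Python, from station import arm, viewer, job, masks_of, pinpoint gives the robot as it stands.
- The arm moves only by the tool carry_out, never from a script. Its argument "deltas" is a list of rows, each an object of numbers: "grip": the opening, from 0 (shut) to 1 (fully open); "tx", "ty", "tz": the shift along the tool's x, y, z in cm; "roll": the turn about the tool's z in rad. A call has 1 to 10 rows; each row shifts and turns the commanded pose from where the row before left it, along the tool's axes as they then stand; what a row does not reach is not made up. A row lasts 1/12 s, in which the tool goes at most 41.7 mm and 7.16 degrees, less where a joint would pass 70% of its speed; a pose out of reach is approached as far as the arm can. A call is refused whole if a number of a shift passes 4.17 or a number of a turn 0.125, either way. A call with a gripper value outside its range is refused whole. The fingers move at their own pace and stop on an object; "force" is the grip in N (left out, the last holds). Time passes only in rows, so rows that do not move let the fingers close. It gives the time, the measured TCP pose, the force, the opening and the grip force at its end, in the units of the state.
- arm.get_state(): the state, without advancing time (a new reading comes with each control period).
- viewer.snapshot(name): name is "scene" or "top"; returns a dict with "pixels" (384x512x3 uint8, red, green, blue), "intrinsics" (3x3 intrinsics, pixels), "R" (3x3) and "t" (3): a world point X has camera coordinates R X + t. Camera axes: x right, y down, z forward; pixel columns grow to the right and rows downward; lengths in m; the calibration is good to about 2 mm. A picture is of the moment at which its call begins. There is no depth.
- job.close_job(): hands the job in; it is judged then, once.
Trained networks look in the newest picture that a camera, given by its name, has taken for a name from the list of things; names that differ only in an ending like _2 or _b are one class to them, and where a whole thing is asked for, a point or a joint stands for the part that bears it (a point fixed in the world has none). Each returns a list of dicts, best first, with "conf" (0 to 1); they miss things now and then, are a little off and sometimes report something else, mostly with a low value. They report only what shows in the picture. A call takes as long as a camera call. They do not tell look-alikes from the thing itself.
- masks_of(target, camera): "mask" (384x512 bool, what is visible of it).
- pinpoint(target, camera): "xyz" ([x, y, z] in m, in world coordinates, good to about 4 mm: a listed point, or the origin of a listed thing).
The state is a dict: "t": time; "joints": joint angles; "qvel": joint speeds; "effort": joint torques, N m; "eef_pos": TCP position; "tool_rot": TCP orientation; "wrist_force": force on the tool from outside, world axes, zero at the start; "torque": the same for the moment, N m; "width": opening from 0.0 (shut) to 1.0 (fully open); "finger_force": force on a finger pad.
Only numpy, scipy, OpenCV 4.12 (cv2) and the standard library are available. Lean on these libraries where they do the work, as an engineer would, in place of code of your own. Each camera call takes 0.05 s, during which the arm holds its last target. There are 200 camera calls.

TASK

The bronze anchor is about to be resined onto the gravestone. First set the loose cover on the stone's open vase socket so that it sits fully down and level and keeps grit and resin out, and let go of it; then pick the anchor up by the balance point of its shank and hold it level over the stone with its three pins about 2 cm above their three drilled holes. Finish while still holding it there, so that I can put resin on the pins; never let the anchor touch the stone, do not drop anything, and leave the tin, the hammer and the chisels where they are.

Things in the scene. Friction and masses are not known exactly. Their poses are not given: they have to be found in the camera images.
- cover_knob (a point): Centre of the knob (26 mm across, 26 tall, round, upright) of the loose bronze cover: a disc 90 mm across, 5 thick, with a plug under it 67 mm across, 8 deep, on which it stands on the bench. This point is 43 mm above the plug's underside, 35 above the disc's underside, 30 above the disc's top, 13 below the knob's top. A 16 mm neck joins knob and disc. z is up. 0.2 to 0.4 kg.
- socket_rim (a point): Centre of the mouth of the steel vase socket, level with its rim, 6 mm above the stone's top. Tube 80 mm across outside, 72 inside, 48 deep; a flange 94 mm across, 3 mm thick, lies round it on the stone. The cover's plug fits in with 2.5 mm to spare all round and its disc rests on the rim. Same axes as the stone.
- stone: Small lying gravestone, fixed: reddish granite, polished top, rough grey sides, 280 (x) by 320 (y) by 60 mm on two 25 mm bearers, its top 85 mm above the bench. Origin at bench level under its middle; x runs from the arms' holes towards the top hole, y from the holes towards the socket, z up. Socket at x 0, y 94 mm.
- anchor_balance (a point): Balance point of the loose bronze anchor, on the axis of its shank (straight bar, 14 by 14 mm), 70 mm from the crown's end, just past the tips of the arms. x runs along the shank from the crown (end with the two curved arms) to the ring, y left, z up. 217 mm long, 160 wide over the arms. It stands level on three pins, this point 29 mm above their tips. 0.5 to 0.85 kg. Cross bar 85 mm away in x.
- pin_left (a point): Lower tip of the pin under the left arm of the anchor (8 mm thick, 22 mm long below the casting), 48 mm from the balance point towards the crown, 46 mm to the left (y).
- pin_right (a point): Lower tip of the pin under the right arm of the anchor, 48 mm from the balance point towards the crown, 46 mm to the right (-y).
- pin_top (a point): Lower tip of the pin under the shank, 67 mm from the balance point towards the ring.
- hole_left (a point): Mouth of the drilled hole for the pin under the left arm of the anchor: centre of the 13 mm hole at the polished top of the stone; hole axis upright.
- hole_right (a point): Mouth of the drilled hole for the pin under the right arm of the anchor: centre of the 13 mm hole at the polished top of the stone; hole axis upright. 92 mm from the left one.
- hole_top (a point): Mouth of the drilled hole for the pin under the shank of the anchor: centre of the 13 mm hole at the polished top of the stone; hole axis upright. It lies 115 mm from the line of the other two. Above the three holes the anchor's balance point lies 48 mm from the line of the arms' holes towards this hole, midway between them.
- resin_tin: Closed metal tin of resin, 84 mm across and 71 mm tall, standing on the bench; origin at the middle of its underside. To be left alone.
- lump_hammer: Mason's lump hammer lying on the bench, 240 mm long with a steel head of 42 x 92 x 42 mm and a wooden handle; origin at the bench, mid-length, head towards its x. To be left alone.
- wide_chisel: Steel chisel, 170 mm long and 13 mm thick with a 22 mm wide tip, lying on the bench beside the stone; origin at mid-length. To be left alone.
- narrow_chisel: Steel chisel, 150 mm long and 13 mm thick with a 10 mm wide tip, lying on the bench beside the stone; origin at mid-length. To be left alone.
Mind the look-alikes: they are no part of the job. Several things look just like the part that bears anchor_balance: the one meant starts farthest to the robot's left. Several things look just like the part that bears cover_knob: the one meant starts farthest to the robot's right.

How it is judged:
By the outcome, as a careful person would: the job done as asked, in the order asked, and still so for the second after the job is handed in, while the arm keeps its last pose, push and grip.
It also fails if it takes over 67 s, if anything falls off the work surface, if the arm or the gripper's body presses on something with over 40 N, if the wrist force passes 120 N, or if a joint passes its speed limit or range.

## Working session

There is one attempt and no reset: what is moved stays moved. The work goes in short steps, Python scripts to look and compute and a tool call to move; the robot and the scene stay as the last step left them, time stands still between calls to the robot, and variables do not carry over. Pictures are saved under pics/ and viewed, at most 10 in all, crops included, and the job is handed in when it is done.

Besides the shell and the picture viewer there is one more tool, called after "Request:" as name([rows], argument=value, ...), one row to a line, values as JSON. carry_out: Moves the arm, as the interface text tells. Its arguments: {"type":"object","properties":{"deltas":{"type":"array"},"force":{"type":"number"}},"required":["deltas"]}

```bash
mkdir -p pics; cat > h.py <<'E'
import numpy as np, cv2
from station import arm, viewer, job, masks_of, pinpoint
def snap(c,save=None):
    s=viewer.snapshot(c)
    if save: cv2.imwrite('pics/'+save,cv2.cvtColor(s['pixels'],cv2.COLOR_RGB2BGR))
    return s
def proj(s,X):
    p=s['intrinsics']@(s['R']@np.array(X)+s['t']); return p[:2]/p[2]
def ray(s,uv,z):
    d=s['R'].T@np.linalg.inv(s['intrinsics'])@np.array([uv[0],uv[1],1.]); c=-s['R'].T@s['t']
    return c+d*(z-c[2])/d[2]
E
python3 - <<'E'
from h import *
np.set_printoptions(precision=4,suppress=True)
S={c:snap(c,c+'0.png') for c in('scene','top')}
im=np.hstack([cv2.imread('pics/scene0.png'),cv2.imread('pics/top0.png')])
for c in S: print(c,-S[c]['R'].T@S[c]['t'])
for n in 'cover_knob socket_rim stone anchor_balance pin_left pin_right pin_top hole_left hole_right hole_top resin_tin lump_hammer wide_chisel narrow_chisel'.split():
  for c in S:
    for r in pinpoint(n,c)[:5]:
      print(n,c,round(r['conf'],2),np.array(r['xyz']),proj(S[c],r['xyz']).round())
st=arm.get_state();print(st)
E
```

```text
scene [ 0.9534 -0.9207  1.0693]
top [0.2912 0.0321 1.3587]
cover_knob scene 0.91 [ 0.4121 -0.1379  0.0426] [220. 226.]
cover_knob scene 0.66 [ 0.3411 -0.0006  0.0415] [223. 192.]
cover_knob top 0.69 [ 0.341  -0.0022  0.0403] [255. 227.]
cover_knob top 0.62 [ 0.4191 -0.1375  0.0444] [296. 204.]
socket_rim scene 0.61 [0.5797 0.2677 0.0947] [323. 156.]
socket_rim top 0.79 [0.5802 0.2651 0.0872] [174. 151.]
stone scene 0.92 [ 0.5869  0.1721 -0.0035] [311. 194.]
stone top 0.82 [0.5913 0.1746 0.0036] [204. 154.]
stone top 0.63 [ 0.603  -0.2836  0.0002] [336. 154.]
anchor_balance scene 0.91 [ 0.6013 -0.2164  0.0284] [263. 271.]
anchor_balance scene 0.89 [ 0.2333 -0.3969  0.0255] [119. 268.]
anchor_balance top 0.95 [ 0.6001 -0.2167  0.0329] [319. 152.]
anchor_balance top 0.88 [ 0.2287 -0.4054  0.0302] [376. 264.]
pin_left scene 0.92 [ 0.2344 -0.4628 -0.0004] [105. 291.]
pin_left top 0.77 [ 0.2363 -0.4694  0.0001] [392. 261.]
pin_left top 0.65 [ 0.5371 -0.2196 -0.0014] [318. 172.]
pin_right scene 0.94 [ 0.301  -0.3979  0.004 ] [139. 282.]
pin_right scene 0.77 [ 0.6046 -0.2802  0.0014] [253. 2
[... 1304 characters left out ...]
 [314. 122.]
narrow_chisel top 0.58 [0.4301 0.5707 0.0018] [ 86. 198.]
narrow_chisel top 0.32 [ 0.5383 -0.2194 -0.0034] [318. 172.]
narrow_chisel top 0.27 [ 0.4314 -0.3919 -0.    ] [368. 203.]
{'t': 1.5, 'joints': array([-1.0058,  0.5009, -0.427 ,  1.5504,  0.2208,  1.1383, -0.2103]), 'qvel': array([ 0.0018,  0.0008,  0.0001, -0.0008,  0.0003, -0.0002, -0.0014]), 'effort': array([  0.0004, -56.645 ,  -5.8103, -27.9482,  -0.0668,   0.0208,
         0.    ]), 'eef_pos': array([0.1932, 0.6206, 0.2057]), 'tool_rot': array([-0.4722, -3.1059,  0.    ]), 'wrist_force': array([ 0.1159,  0.2836, -0.1175]), 'torque': array([ 0.0151, -0.0193,  0.0521]), 'finger_force': 0.0, 'width': 0.9988966023278587}
```

View pics/top0.png

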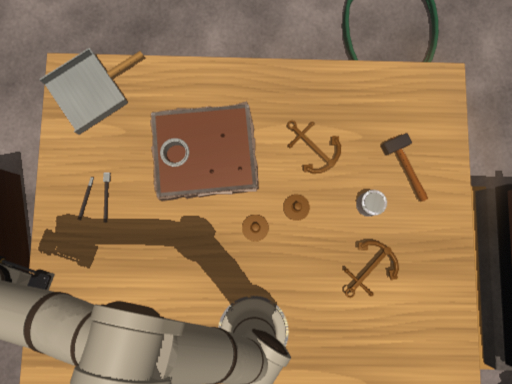

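View pics/scene0.png

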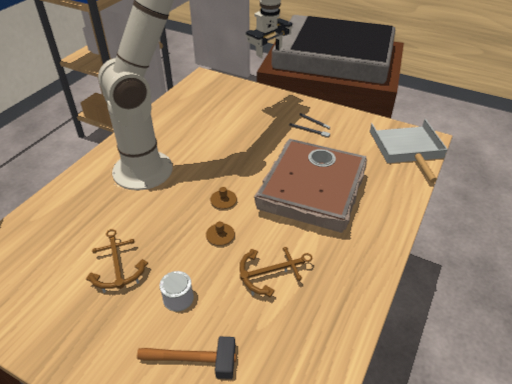

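Candidates: the covers are at top (255,227), y≈0.00, and (296,204), y≈-0.14. The second is farther right, so it is the one meant. The anchors are at top (319,152), y≈-0.22, and (376,264), y≈-0.40. The first is farther left, so it is the one meant. I'll confirm both in an enlarged crop with overlays.

```bash
cat >> h.py <<'E'
np.set_printoptions(precision=4,suppress=True)
from scipy.spatial.transform import Rotation as Ro
def rest(x,y,z,yaw_y=None,st=None):
    st=st or arm.get_state(); R=Ro.from_rotvec(st['tool_rot']).as_matrix()
    yaw=np.degrees(np.arctan2(R[1,1],R[0,1]))
    d=100*R.T@(np.array([x,y,z])-st['eef_pos'])
    roll=0 if yaw_y is None else -np.radians((yaw_y-yaw+180)%360-180)
    print('pos',st['eef_pos'],'yaw_y %.1f'%yaw,'-> shift cm',d.round(2),'roll %.3f'%roll)
def maskcircle(n,c,s,z,uv):
    for r in masks_of(n,c):
        m=r['mask'].astype(np.uint8)
        u0,v0=int(uv[0]),int(uv[1])
        if not m[v0-3:v0+4,u0-3:u0+4].any(): continue
        cs=max(cv2.findContours(m,0,1)[0],key=cv2.contourArea)[:,0]
        P=np.array([ray(s,p,z)[:2] for p in cs])
        (x,y),rad=cv2.minEnclosingCircle(P.astype(np.float32))
        A=np.c_[2*P,np.ones(len(P))];q=np.linalg.lstsq(A,(P**2).sum(1),rcond=None)[0]
        return q[:2],np.sqrt(q[2]+q[:2]@q[:2]),r['conf']
E
python3 - <<'E'
from h import *
S={c:snap(c) for c in('scene','top')}
for c,uv in(('scene',(220,232)),('top',(296,206))):
    print(c,maskcircle('cover_knob',c,S[c],.011,uv))
s=S['top'];im=cv2.cvtColor(s['pixels'],cv2.COLOR_RGB2BGR)
k=4
def crop(b):
    u0,v0,u1,v1=b;g=cv2.resize(im[v0:v1,u0:u1],None,fx=k,fy=k,interpolation=cv2.INTER_CUBIC)
    return g
def mark(g,b,X,col=(0,255,0)):
    p=(proj(s,X)-b[:2]+.5)*k; cv2.drawMarker(g,tuple(int(v) for v in p),col,0,10,1)
b=(265,105,365,235);g=crop(b)
for X in [(.4156,-.1377,.043),(.6007,-.2165,.029),(.6495,-.1665,0),(.6043,-.283,0),(.537,-.2196,0)]:mark(g,b,X)
b2=(150,100,250,230);g2=crop(b2)
for X in [(.58,.2664,.091),(.5186,.1474,.085),(.5297,.0529,.085),(.6344,.1145,.085)]:mark(g2,b2,X)
cv2.imwrite('pics/crop.png',np.hstack([g2,g]))
# dark holes subpixel
gr=cv2.cvtColor(im,cv2.COLOR_BGR2GRAY).astype(float)
for X in [(.5186,.1474,.085),(.5297,.0529,.085),(.6344,.1145,.085)]:
    u,v=proj(s,X).round().astype(int); w=gr[v-4:v+5,u-4:u+5]; w=np.clip(np.median(w)-8-w,0,None)
    yy,xx=np.mgrid[v-4:v+5,u-4:u+5]; print('hole',ray(s,((w*xx).sum()/w.sum(),(w*yy).sum()/w.sum()),.085))
E
```

```text
scene (array([ 0.4102, -0.1415]), np.float64(0.04336172189205052), 0.76)
top (array([ 0.4106, -0.1415]), np.float64(0.045011624447325635), 0.69)
hole [0.519 0.143 0.085]
hole [0.5306 0.0515 0.085 ]
hole [0.6379 0.1101 0.085 ]
```

View pics/crop.png

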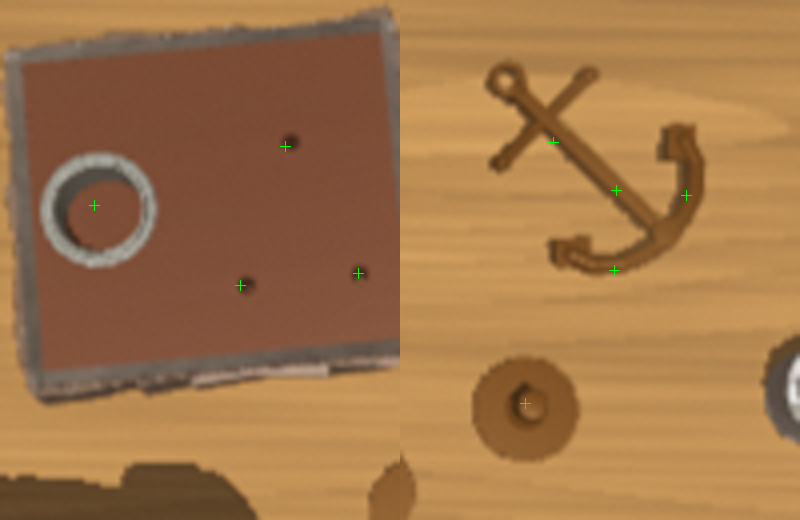

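The crop shows the cover meant at about (525,408) and the anchor meant at about (616,190). The markers lie on both, while the hole markers are 1 to 1.5 px off, so I'll use the measured dark centroids, which match the 92 and 115 mm spacings. Next I'll fit the socket ring and begin the approach.

```bash
python3 - <<'E'
from h import *
s=snap('top');im=s['pixels']
hsv=cv2.cvtColor(im,cv2.COLOR_RGB2HSV)
m=np.zeros(im.shape[:2],np.uint8); sub=hsv[132:172,155:194]
m[132:172,155:194]=((sub[...,1]<75)&(sub[...,2]>90))*255
cs=max(cv2.findContours(m,0,1)[0],key=cv2.contourArea)
e=cv2.fitEllipse(cs);print(e)
for z in(.088,.091):print(ray(s,e[0],z),e[1][0]/s['intrinsics'][0,0]*(1.3587-z))
rest(.45,.35,.25,-43.3)
R=Ro.from_rotvec(arm.get_state()['tool_rot'])
for a in range(0,17,4): print(a*.125,100*(R*Ro.from_rotvec([0,0,.125*a])).as_matrix().T@np.array([.45-.193,.35-.621,.0]))
E
```

```text
((174.1124725341797, 151.93113708496094), (27.783857345581055, 28.30428695678711), 64.6562728881836)
[0.5774 0.264  0.088 ] 0.08846180567845004
[0.5767 0.2635 0.091 ] 0.08825295589719927
pos [0.1932 0.6206 0.2057] yaw_y 72.7 -> shift cm [-32.57 -18.21  -4.43] roll 2.025
0.0 [-32.5927 -18.2377   0.0005]
0.5 [-37.3464  -0.3794   0.0005]
1.0 [-32.9565  17.5719   0.0005]
1.5 [-20.4976  31.221    0.0005]
2.0 [-3.0202 37.226   0.0005]
```

Request:
carry_out([
  {"roll":0.125,"tz":-1},
  {"roll":0.125,"tz":-1},
  {"roll":0.125,"tz":-1},
  {"roll":0.125,"tz":-1},
  {"roll":0.125},
  {"roll":0.125},
  {"roll":0.125},
  {"roll":0.125},
], force=40)

```text
invalid input
```

Request:
carry_out([
  {"grip":1,"tx":0,"ty":0,"tz":-1,"roll":0.12},
  {"grip":1,"tx":0,"ty":0,"tz":-1,"roll":0.12},
  {"grip":1,"tx":0,"ty":0,"tz":-1,"roll":0.12},
  {"grip":1,"tx":0,"ty":0,"tz":-1,"roll":0.12},
  {"grip":1,"tx":0,"ty":0,"tz":0,"roll":0.12},
  {"grip":1,"tx":0,"ty":0,"tz":0,"roll":0.12},
  {"grip":1,"tx":0,"ty":0,"tz":0,"roll":0.12},
  {"grip":1,"tx":0,"ty":0,"tz":0,"roll":0.12},
], force=40)

```text
t: 2.42
eef_pos: [0.1931, 0.6207, 0.2458]
tool_rot: [-1.86, -2.531, -0.0]
wrist_force: [0.5, -0.3, -0.1]
width: 1.0
finger_force: 0.0
```

Request:
carry_out([
  {"grip":1,"tx":-3.4,"ty":1.6,"tz":0,"roll":0},
  {"grip":1,"tx":-3.4,"ty":1.6,"tz":0,"roll":0},
  {"grip":1,"tx":-3.4,"ty":1.6,"tz":0,"roll":0},
  {"grip":1,"tx":-3.4,"ty":1.6,"tz":0,"roll":0},
  {"grip":1,"tx":-3.4,"ty":1.6,"tz":0,"roll":0},
  {"grip":1,"tx":-3.4,"ty":1.6,"tz":0,"roll":0},
  {"grip":1,"tx":-3.4,"ty":1.6,"tz":0,"roll":0},
  {"grip":1,"tx":-3.4,"ty":1.6,"tz":0,"roll":0},
  {"grip":1,"tx":-3.4,"ty":1.6,"tz":0,"roll":0},
  {"grip":1,"tx":-3.4,"ty":1.6,"tz":0,"roll":0},
])

```text
t: 3.25
eef_pos: [0.45, 0.344, 0.2461]
tool_rot: [1.853, 2.537, 0.001]
wrist_force: [-0.3, 0.1, 0.1]
width: 1.001
finger_force: 0.0
```

Request:
carry_out([
  {"grip":1,"tx":0,"ty":0,"tz":0,"roll":0.12},
  {"grip":1,"tx":0,"ty":0,"tz":0,"roll":0.12},
  {"grip":1,"tx":0,"ty":0,"tz":0,"roll":0.12},
  {"grip":1,"tx":0,"ty":0,"tz":0,"roll":0.12},
  {"grip":1,"tx":0,"ty":0,"tz":0,"roll":0.12},
  {"grip":1,"tx":0,"ty":0,"tz":0,"roll":0.12},
  {"grip":1,"tx":0,"ty":0,"tz":0,"roll":0.12},
  {"grip":1,"tx":0,"ty":0,"tz":0,"roll":0.12},
  {"grip":1,"tx":0,"ty":0,"tz":0,"roll":0.1},
])

```text
t: 4.0
eef_pos: [0.4489, 0.3455, 0.2458]
tool_rot: [-2.885, -1.244, -0.0]
wrist_force: [-0.1, -0.8, -0.1]
width: 1.001
finger_force: 0.0
```

```bash
python3 -c "
from h import *
rest(.411,-.141,.12,-43.3);print(arm.get_state()['joints'])"
```

```text
pos [0.4489 0.3455 0.2458] yaw_y -43.4 -> shift cm [-37.98  30.65  12.57] roll -0.001
[-0.7527  0.281   0.0601  1.7339 -0.0186  1.127  -1.4437]
```

Request:
carry_out([
  {"grip":1,"tx":-2.9,"ty":2.3,"tz":0,"roll":0},
  {"grip":1,"tx":-2.9,"ty":2.3,"tz":0,"roll":0},
  {"grip":1,"tx":-2.9,"ty":2.3,"tz":0,"roll":0},
  {"grip":1,"tx":-2.9,"ty":2.3,"tz":0,"roll":0},
  {"grip":1,"tx":-2.9,"ty":2.3,"tz":0,"roll":0},
  {"grip":1,"tx":-2.9,"ty":2.3,"tz":0,"roll":0},
  {"grip":1,"tx":-2.9,"ty":2.3,"tz":1,"roll":0},
  {"grip":1,"tx":-2.9,"ty":2.3,"tz":1,"roll":0},
  {"grip":1,"tx":-2.9,"ty":2.3,"tz":1,"roll":0},
  {"grip":1,"tx":-2.9,"ty":2.3,"tz":1,"roll":0},
])

```text
t: 4.83
eef_pos: [0.419, -0.0251, 0.2058]
tool_rot: [2.881, 1.253, 0.002]
wrist_force: [0.6, 1.0, 0.4]
width: 1.003
finger_force: 0.0
```

Request:
carry_out([
  {"grip":1,"tx":-2.9,"ty":2.4,"tz":2,"roll":0},
  {"grip":1,"tx":-2.9,"ty":2.4,"tz":2,"roll":0},
  {"grip":1,"tx":-2.9,"ty":2.4,"tz":2,"roll":0},
  {"grip":0.6,"tx":0,"ty":0,"tz":2,"roll":0},
  {"grip":0.6,"tx":0,"ty":0,"tz":0,"roll":0},
])

```text
t: 5.25
eef_pos: [0.4098, -0.1353, 0.1245]
tool_rot: [-2.882, -1.244, 0.008]
wrist_force: [-0.3, 0.9, -0.1]
width: 0.899
finger_force: 0.0
```

```bash
python3 -c "
from h import *
rest(.411,-.141,.024,-43.3)
s=snap('scene','s1.png')
im=cv2.imread('pics/s1.png')[150:290,130:310];cv2.imwrite('pics/s1c.png',cv2.resize(im,None,fx=4,fy=4))"
```

```text
pos [ 0.4098 -0.1353  0.1245] yaw_y -43.3 -> shift cm [-0.3   0.52 10.04] roll 0.000
```

View pics/s1c.png

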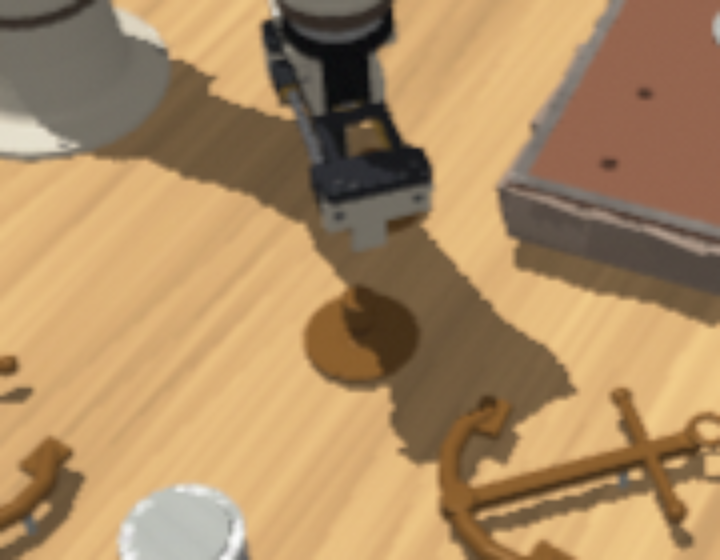

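The gripper is just above the right-hand cover, whose knob is at about (358,310) in the crop. Descending.

Request:
carry_out([
  {"grip":0.6,"tx":-0.2,"ty":0.3,"tz":2.5,"roll":0},
  {"grip":0.6,"tx":0,"ty":0,"tz":2.5,"roll":0},
  {"grip":0.6,"tx":0,"ty":0,"tz":0,"roll":0},
])

```text
t: 5.55
eef_pos: [0.4119, -0.135, 0.0751]
tool_rot: [-2.876, -1.255, 0.006]
wrist_force: [-1.2, -0.2, -0.4]
width: 0.644
finger_force: 0.0
```

```bash
python3 -c "
from h import *
rest(.411,-.141,.024,-43.3)"
```

```text
pos [ 0.4119 -0.135   0.0751] yaw_y -42.9 -> shift cm [-0.49  0.37  5.11] roll 0.008
```

Request:
carry_out([
  {"grip":0.6,"tx":-0.4,"ty":0.3,"tz":2.5,"roll":0},
  {"grip":0.6,"tx":0,"ty":0,"tz":1.6,"roll":0},
  {"grip":0.6,"tx":0,"ty":0,"tz":1.0,"roll":0},
  {"grip":0.6,"tx":0,"ty":0,"tz":0,"roll":0},
  {"grip":0.6,"tx":0,"ty":0,"tz":0,"roll":0},
])

```text
t: 5.97
eef_pos: [0.4136, -0.1415, 0.0269]
tool_rot: [-2.88, -1.253, -0.001]
wrist_force: [-0.6, -0.6, 0.2]
width: 0.601
finger_force: 0.0
```

```bash
python3 -c "
from h import *
rest(.411,-.141,.024,-43.3)"
```

```text
pos [ 0.4136 -0.1415  0.0269] yaw_y -43.0 -> shift cm [-0.14 -0.23  0.29] roll 0.006
```

Close and lift.

Request:
carry_out([
  {"grip":0.6,"tx":-0.1,"ty":-0.2,"tz":0.2,"roll":0},
  {"grip":0.1,"tx":0,"ty":0,"tz":0,"roll":0},
  {"grip":0.1,"tx":0,"ty":0,"tz":0,"roll":0},
  {"grip":0.1,"tx":0,"ty":0,"tz":0,"roll":0},
  {"grip":0.1,"tx":0,"ty":0,"tz":0,"roll":0},
  {"grip":0.1,"tx":0,"ty":0,"tz":0,"roll":0},
  {"grip":0.1,"tx":0,"ty":0,"tz":0,"roll":0},
], force=35)

```text
t: 6.55
eef_pos: [0.4111, -0.1417, 0.0243]
tool_rot: [2.881, 1.252, 0.001]
wrist_force: [-1.0, 0.0, 2.3]
width: 0.27
finger_force: 35.0
```

Request:
carry_out([
  {"grip":0.1,"tx":0,"ty":0,"tz":-2,"roll":0},
  {"grip":0.1,"tx":0,"ty":0,"tz":-4,"roll":0},
  {"grip":0.1,"tx":0,"ty":0,"tz":-4,"roll":0},
  {"grip":0.1,"tx":0,"ty":0,"tz":-4,"roll":0},
  {"grip":0.1,"tx":0,"ty":0,"tz":-2,"roll":0},
])

```text
t: 6.97
eef_pos: [0.4119, -0.1424, 0.1877]
tool_rot: [2.88, 1.25, 0.005]
wrist_force: [1.1, 0.3, -4.5]
width: 0.269
finger_force: 35.0
```

```bash
python3 -c "
from h import *
rest(.577,.264,.16,-43.3)"
```

```text
pos [ 0.4119 -0.1424  0.1877] yaw_y -43.1 -> shift cm [ 40.95 -15.71   2.8 ] roll 0.004
```

Request:
carry_out([
  {"grip":0.1,"tx":2,"ty":-0.7,"tz":0,"roll":0},
  {"grip":0.1,"tx":3.4,"ty":-1.3,"tz":0,"roll":0},
  {"grip":0.1,"tx":3.4,"ty":-1.3,"tz":0,"roll":0},
  {"grip":0.1,"tx":3.4,"ty":-1.3,"tz":0,"roll":0},
  {"grip":0.1,"tx":3.4,"ty":-1.3,"tz":0,"roll":0},
  {"grip":0.1,"tx":3.4,"ty":-1.3,"tz":0,"roll":0},
  {"grip":0.1,"tx":3.4,"ty":-1.3,"tz":0,"roll":0},
  {"grip":0.1,"tx":3.4,"ty":-1.3,"tz":0,"roll":0},
  {"grip":0.1,"tx":3.4,"ty":-1.3,"tz":0,"roll":0},
  {"grip":0.1,"tx":3.4,"ty":-1.3,"tz":0,"roll":0},
])

```text
t: 7.8
eef_pos: [0.5419, 0.1827, 0.1828]
tool_rot: [-2.881, -1.252, 0.004]
wrist_force: [0.9, -0.5, -3.8]
width: 0.272
finger_force: 35.0
```

Request:
carry_out([
  {"grip":0.1,"tx":3.4,"ty":-1.3,"tz":0,"roll":0},
  {"grip":0.1,"tx":3.2,"ty":-1.3,"tz":0,"roll":0},
  {"grip":0.1,"tx":1.6,"ty":-0.6,"tz":0,"roll":0},
  {"grip":0.1,"tx":0,"ty":0,"tz":0,"roll":0},
  {"grip":0.1,"tx":0,"ty":0,"tz":0,"roll":0},
  {"grip":0.1,"tx":0,"ty":0,"tz":0,"roll":0},
])

```text
t: 8.3
eef_pos: [0.5742, 0.2613, 0.1827]
tool_rot: [2.881, 1.25, -0.005]
wrist_force: [0.9, -0.8, -4.2]
width: 0.269
finger_force: 35.0
```

```bash
python3 - <<'E'
from h import *
rest(.577,.264,.16,-43.3); p=arm.get_state()['eef_pos']
for c in('scene','top'):
    s=snap(c,c+'2.png'); zk=p[2]+.019
    uv=proj(s,[p[0],p[1],zk-.033]); print(c,uv)
    r=maskcircle('cover_knob',c,s,zk-.033,uv);print('disc',r)
    for q in pinpoint('cover_knob',c)[:2]:print(q['conf'],np.array(q['xyz']))
a=[cv2.resize(cv2.imread('pics/scene2.png')[90:210,260:380],None,fx=3.3,fy=3.3),cv2.resize(cv2.imread('pics/top2.png')[95:215,110:230],None,fx=3.3,fy=3.3)]
cv2.imwrite('pics/c2.png',np.hstack(a))
E
```

```text
pos [0.5742 0.2613 0.1827] yaw_y -43.1 -> shift cm [0.39 0.02 2.27] roll 0.004
scene [322.5992 138.5487]
disc (array([0.5722, 0.2634]), np.float64(0.04684048136523997), 0.79)
0.75 [0.5778 0.261  0.1982]
0.56 [ 0.3427 -0.0024  0.0422]
top [170.346  147.0036]
disc (array([0.5672, 0.2367]), np.float64(0.023552606945747), 0.76)
0.74 [0.5786 0.2608 0.2045]
0.7 [ 0.3417 -0.0012  0.0409]
```

View pics/c2.png

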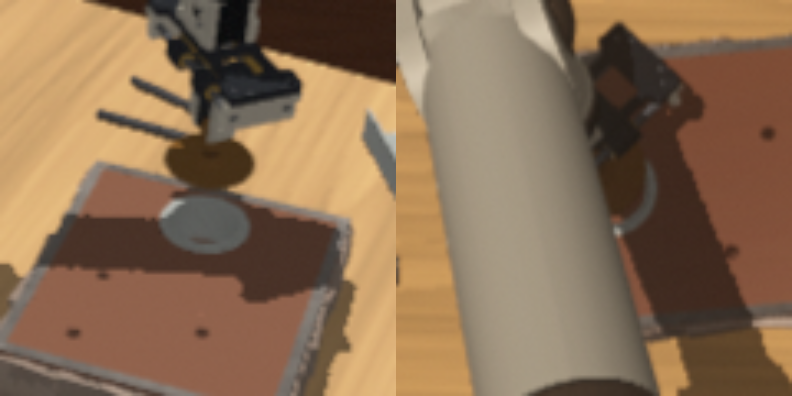

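```bash
python3 - <<'E'
from h import *
s=snap('scene');im=cv2.cvtColor(cv2.imread('pics/scene0.png'),cv2.COLOR_BGR2RGB)
hsv=cv2.cvtColor(im,cv2.COLOR_RGB2HSV)
sub=hsv[146:170,303:341]
m=np.zeros(im.shape[:2],np.uint8);m[146:170,303:341]=((sub[...,1]<75)&(sub[...,2]>70))*255
cs=max(cv2.findContours(m,0,1)[0],key=cv2.contourArea)[:,0]
for z in(.088,.09):
    P=np.array([ray(s,p,z)[:2] for p in cs]);A=np.c_[2*P,np.ones(len(P))];q=np.linalg.lstsq(A,(P**2).sum(1),rcond=None)[0]
    r=np.sqrt(q[2]+q[:2]@q[:2]);print(q[:2],r,np.std(np.linalg.norm(P-q[:2],axis=1)))
for u in [(322,157)]: print(ray(s,u,.091))
st=arm.get_state()
import sys
# current image: holes seen in scene
gr=cv2.cvtColor(im,cv2.COLOR_RGB2GRAY).astype(float)
for X in [(.519,.143,.085),(.5306,.0515,.085),(.6379,.1101,.085)]:
    u,v=proj(s,X).round().astype(int); w=gr[v-4:v+5,u-5:u+6]; w=np.clip(np.median(w)-8-w,0,None)
    yy,xx=np.mgrid[v-4:v+5,u-5:u+6]; print('hole',ray(s,((w*xx).sum()/w.sum(),(w*yy).sum()/w.sum()),.085))
E
```

```text
[0.5796 0.2751] 0.0520578893603822 0.007133545636685141
[0.5804 0.2726] 0.0519517923544639 0.007119007055829925
[0.5793 0.2637 0.091 ]
hole [0.5174 0.144  0.085 ]
hole [0.5283 0.0532 0.085 ]
hole [0.6368 0.1116 0.085 ]
```

Request:
carry_out([
  {"grip":0.1,"tx":0.3,"ty":0,"tz":2,"roll":0},
  {"grip":0.1,"tx":0,"ty":0,"tz":2,"roll":0},
  {"grip":0.1,"tx":0,"ty":0,"tz":2,"roll":0},
  {"grip":0.1,"tx":0,"ty":0,"tz":0,"roll":0},
  {"grip":0.1,"tx":0,"ty":0,"tz":0,"roll":0},
  {"grip":0.1,"tx":0,"ty":0,"tz":0,"roll":0},
])

```text
t: 9.15
eef_pos: [0.5781, 0.2655, 0.1252]
tool_rot: [-2.881, -1.252, -0.002]
wrist_force: [1.5, -0.6, -3.4]
width: 0.266
finger_force: 35.0
```

```bash
python3 - <<'E'
from h import *
rest(.577,.264,.107,-43.3)
s=snap('scene','s3.png')
p=arm.get_state()['eef_pos'];zk=p[2]+.019
r=maskcircle('cover_knob','scene',s,zk-.033,proj(s,[p[0],p[1],zk-.033]));print(r)
cv2.imwrite('pics/c3.png',cv2.resize(cv2.imread('pics/s3.png')[110:190,280:370],None,fx=7,fy=7,interpolation=cv2.INTER_CUBIC))
E
```

```text
pos [0.5781 0.2655 0.1252] yaw_y -43.0 -> shift cm [-0.18  0.02  1.82] roll 0.004
(array([0.5756, 0.2671]), np.float64(0.045061872461857624), 0.57)
```

View pics/c3.png

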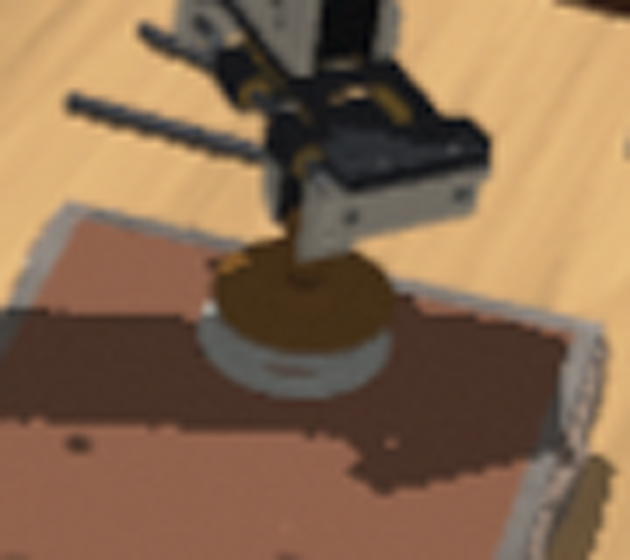

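```bash
python3 - <<'E'
from h import *
s=snap('scene')
g=cv2.cvtColor(s['pixels'],cv2.COLOR_RGB2BGR)
# sideways comparison: ring/disc extents in full-res pixels
for c,z in((( .5781,.2655),.110),((.577,.264),.088)):
    R=.045 if z>.1 else .047
    P=np.array([proj(s,[c[0]+R*np.cos(a),c[1]+R*np.sin(a),z]) for a in np.linspace(0,6.28,90)])
    print(((P.min(0)-[280,110]+.5)*7).round(),((P.max(0)-[280,110]+.5)*7).round())
    for p in P: 
        u,v=((p-[280,110]+.5)*7)
E
```

```text
[207. 243.] [394. 358.]
[196. 277.] [390. 397.]
```

Request:
carry_out([
  {"grip":0.1,"tx":-0.2,"ty":0,"tz":0.2,"roll":0},
  {"grip":0.1,"tx":0,"ty":0,"tz":0.4,"roll":0},
  {"grip":0.1,"tx":0,"ty":0,"tz":0.3,"roll":0},
  {"grip":0.1,"tx":0,"ty":0,"tz":0.2,"roll":0},
  {"grip":0.1,"tx":0,"ty":0,"tz":0,"roll":0},
  {"grip":0.1,"tx":0,"ty":0,"tz":0,"roll":0},
])

```text
t: 9.8
eef_pos: [0.5756, 0.2638, 0.1127]
tool_rot: [2.881, 1.252, -0.001]
wrist_force: [0.3, 1.4, -3.8]
width: 0.271
finger_force: 35.0
```

Request:
carry_out([
  {"grip":0.1,"tx":0,"ty":0,"tz":0.2,"roll":0},
  {"grip":0.1,"tx":0,"ty":0,"tz":0.2,"roll":0},
  {"grip":0.1,"tx":0,"ty":0,"tz":0.1,"roll":0},
  {"grip":0.1,"tx":0,"ty":0,"tz":0,"roll":0},
  {"grip":0.1,"tx":0,"ty":0,"tz":0,"roll":0},
])

```text
t: 10.22
eef_pos: [0.5757, 0.2638, 0.1079]
tool_rot: [-2.881, -1.252, 0.001]
wrist_force: [-0.6, 0.0, -4.5]
width: 0.268
finger_force: 35.0
```

Request:
carry_out([
  {"grip":0.1,"tx":0,"ty":0,"tz":0.1,"roll":0},
  {"grip":0.1,"tx":0,"ty":0,"tz":0.1,"roll":0},
  {"grip":0.1,"tx":0,"ty":0,"tz":0,"roll":0},
  {"grip":0.1,"tx":0,"ty":0,"tz":0,"roll":0},
])

```text
t: 10.55
eef_pos: [0.5761, 0.264, 0.1073]
tool_rot: [-2.881, -1.252, -0.001]
wrist_force: [-3.5, -2.0, 4.6]
width: 0.269
finger_force: 35.0
```

It made contact at TCP z 0.107, which is the seated height. Releasing and rising.

Request:
carry_out([
  {"grip":0.5,"tx":0,"ty":0,"tz":0,"roll":0},
  {"grip":0.5,"tx":0,"ty":0,"tz":0,"roll":0},
  {"grip":0.5,"tx":0,"ty":0,"tz":0,"roll":0},
  {"grip":0.5,"tx":0,"ty":0,"tz":-1,"roll":0},
  {"grip":0.5,"tx":0,"ty":0,"tz":-2,"roll":0},
  {"grip":0.5,"tx":0,"ty":0,"tz":-4,"roll":0},
  {"grip":0.5,"tx":0,"ty":0,"tz":-2,"roll":0},
  {"grip":0.5,"tx":0,"ty":0,"tz":0,"roll":0},
])

```text
t: 11.22
eef_pos: [0.5798, 0.2654, 0.2029]
tool_rot: [-2.881, -1.251, -0.017]
wrist_force: [0.4, 0.4, 0.9]
width: 0.499
finger_force: 0.0
```

```bash
python3 - <<'E'
from h import *
rest(.6007,-.2165,.12,-43.3)
s=snap('scene','s4.png')
for q in pinpoint('cover_knob','scene')[:3]:print(q['conf'],np.array(q['xyz']))
cv2.imwrite('pics/c4.png',cv2.resize(cv2.imread('pics/s4.png')[110:190,280:370],None,fx=7,fy=7,interpolation=cv2.INTER_CUBIC))
E
```

```text
pos [0.5798 0.2654 0.2029] yaw_y -43.0 -> shift cm [-33.87  34.39   8.07] roll 0.004
0.6 [ 0.3402 -0.0032  0.0382]
0.56 [0.5797 0.2679 0.1262]
```

View pics/c4.png

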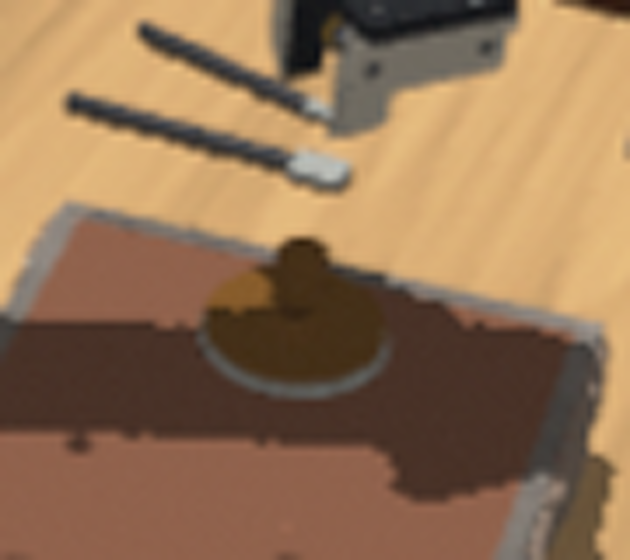

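The cover is seated and level, with its disc at about (295,325) concentric with the ring and the knob at z 0.126. On to the anchor.

Request:
carry_out([
  {"grip":0.5,"tx":-2.6,"ty":2.65,"tz":0,"roll":0},
  {"grip":0.5,"tx":-2.6,"ty":2.65,"tz":0,"roll":0},
  {"grip":0.5,"tx":-2.6,"ty":2.65,"tz":0,"roll":0},
  {"grip":0.5,"tx":-2.6,"ty":2.65,"tz":0,"roll":0},
  {"grip":0.5,"tx":-2.6,"ty":2.65,"tz":0,"roll":0},
  {"grip":0.5,"tx":-2.6,"ty":2.65,"tz":0,"roll":0},
  {"grip":0.5,"tx":-2.6,"ty":2.65,"tz":0,"roll":0},
  {"grip":0.5,"tx":-2.6,"ty":2.65,"tz":0,"roll":0},
  {"grip":0.5,"tx":-2.6,"ty":2.65,"tz":0,"roll":0},
  {"grip":0.5,"tx":-2.6,"ty":2.65,"tz":0,"roll":0},
])

```text
t: 12.15
eef_pos: [0.5909, -0.1086, 0.1946]
tool_rot: [-2.88, -1.252, 0.004]
wrist_force: [0.4, -0.1, 0.7]
width: 0.501
finger_force: 0.0
```

Request:
carry_out([
  {"grip":0.5,"tx":-2.6,"ty":2.65,"tz":2,"roll":0},
  {"grip":0.5,"tx":-2.6,"ty":2.65,"tz":2,"roll":0},
  {"grip":0.5,"tx":-2.6,"ty":2.65,"tz":2,"roll":0},
  {"grip":0.5,"tx":0,"ty":0,"tz":2,"roll":0},
  {"grip":0.5,"tx":0,"ty":0,"tz":0,"roll":0},
  {"grip":0.5,"tx":0,"ty":0,"tz":0,"roll":0},
])

```text
t: 12.65
eef_pos: [0.5948, -0.2165, 0.1141]
tool_rot: [-2.879, -1.249, 0.007]
wrist_force: [-0.5, 0.5, 0.7]
width: 0.496
finger_force: 0.0
```

```bash
python3 - <<'E'
from h import *
rest(.6007,-.2165,.010,-43.3)
s=snap('top')
im=cv2.cvtColor(cv2.imread('pics/top0.png'),cv2.COLOR_BGR2RGB)
# anchor shank from first picture by network-independent colour: mask from network on current view
b=(.6007,-.2165)
hsv=cv2.cvtColor(im,cv2.COLOR_RGB2HSV)
m=((hsv[...,2]<125)&(hsv[...,1]>120)).astype(np.uint8)
n,l,stt,cen=cv2.connectedComponentsWithStats(m[115:180,280:345])
i=1+stt[1:,4].argmax();ys,xs=np.where(l==i);print(stt[i])
P=np.array([ray(s,(u+280,v+115),.029)[:2] for u,v in zip(xs,ys)])
a=np.radians(46.7);ex=np.array([np.cos(a),np.sin(a)]);ey=np.array([-ex[1],ex[0]])
q=(P-b)@np.c_[ex,ey]
print('x extent',q.min(0),q.max(0))
for lo,hi in((-.04,-.02),(-.02,0),(0,.02),(.02,.04),(.04,.06)):
    k=(q[:,0]>lo)&(q[:,0]<hi)&(abs(q[:,1])<.016);print(lo,q[k,1].mean(),k.sum())
E
```

```text
pos [ 0.5948 -0.2165  0.1141] yaw_y -43.1 -> shift cm [ 0.43  0.48 10.41] roll 0.004
[  7   6  42  52 277]
x extent [-0.053  -0.0175] [0.1478 0.0824]
-0.04 0.005435792412960359 9
-0.02 0.0051143517264068804 9
0 0.005693440085370272 11
0.02 0.005354142675453359 12
0.04 0.0048096666517452825 12
```

Request:
carry_out([
  {"grip":0.5,"tx":0.4,"ty":0.4,"tz":2,"roll":0},
  {"grip":0.5,"tx":0,"ty":0,"tz":2,"roll":0},
  {"grip":0.5,"tx":0,"ty":0,"tz":0,"roll":0},
  {"grip":0.5,"tx":0,"ty":0,"tz":0,"roll":0},
])

```text
t: 13.03
eef_pos: [0.6027, -0.2149, 0.0769]
tool_rot: [-2.879, -1.255, 0.001]
wrist_force: [-0.5, 0.3, -0.3]
width: 0.496
finger_force: 0.0
```

```bash
python3 - <<'E'
from h import *
rest(.6003,-.216,.010,-43.3)
snap('scene','s5.png')
cv2.imwrite('pics/c5.png',cv2.resize(cv2.imread('pics/s5.png')[200:310,215:335],None,fx=5,fy=5,interpolation=cv2.INTER_CUBIC))
E
```

```text
pos [ 0.6027 -0.2149  0.0769] yaw_y -42.9 -> shift cm [-0.24 -0.09  6.69] roll 0.007
```

View pics/c5.png

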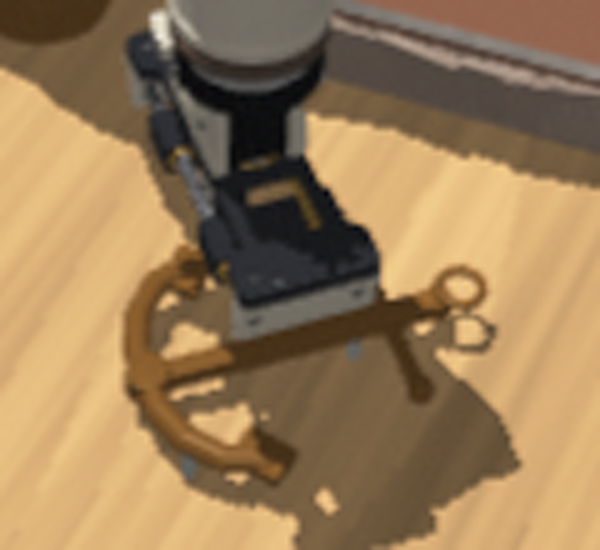

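```bash
python3 - <<'E'
from h import *
s=snap('scene');st=arm.get_state();R=Ro.from_rotvec(st['tool_rot']).as_matrix()
for o in((0,0,0),(0,.023,0),(0,-.023,0),(0,.042,0),(0,-.042,0),(.0095,.042,0),(-.0095,.042,0),(0,.042,-.066)):
    print(o,(proj(s,st['eef_pos']+R@np.array(o))-[215,200]+.5)*5)
for n,X in dict(bal=(.6007,-.2165,.029)).items(): print(n,(proj(s,X)-[215,200]+.5)*5)
print('hid', [(q['conf'],np.array(q['xyz'])) for q in pinpoint('pin_top','scene')[:1]],[(q['conf'],np.array(q['xyz'])) for q in pinpoint('pin_right','scene')[:2]])
E
```

```text
(0, 0, 0) [247.7659 303.5954]
(0, 0.023, 0) [262.1719 335.4101]
(0, -0.023, 0) [233.7232 272.5831]
(0, 0.042, 0) [274.3566 362.3193]
(0, -0.042, 0) [222.3871 247.5481]
(0.0095, 0.042, 0) [290.986  357.6111]
(-0.0095, 0.042, 0) [257.6655 367.0451]
(0, 0.042, -0.066) [276.6802 283.9028]
bal [241.6022 357.069 ]
hid [(0.94, array([ 0.178 , -0.3529,  0.0026]))] [(0.92, array([ 0.6065, -0.2791,  0.0006])), (0.75, array([ 0.2981, -0.4018,  0.0041]))]
```

```bash
python3 - <<'E'
import cv2
im=cv2.imread('pics/s5.png')
for v in range(256,276): print(v,[''.join('%4d'%c for c in im[v,u][::-1]) for u in range(262,280,2)])
E
```

```text
256 ['  45  46  49', '  48  49  53', '  56  57  60', '  48  48  53', '  78  77  80', '  48  49  53', '  42  44  48', '  43  43  48', '  25  26  28']
257 ['  48  48  49', '  48  50  53', '  49  50  55', '  50  51  55', '  55  55  59', '  47  47  51', '  29  28  32', '  24  25  28', '  35  35  35']
258 ['  57  57  55', '  45  49  51', '  46  47  51', '  46  48  52', '  31  31  35', '  22  24  26', '  30  30  32', '  49  48  46', '  78  75  70']
259 ['  65  63  58', '  41  41  45', '  32  34  35', '  24  25  28', '  25  24  28', '  43  43  42', '  70  68  63', '  93  89  82', ' 115 110 100']
260 ['  91  86  80', '  23  23  25', '  25  25  28', '  41  41  40', '  65  63  58', '  85  82  75', ' 113 109  99', ' 114 109  99', ' 114 110 100']
261 [' 108 103  94', '  52  51  49', '  60  58  54', '  85  81  75', ' 114 110 100', ' 114 110 100', ' 114 110 100', ' 114 110 101', ' 115 110 100']
262 [' 121 116 105', '  98  94  86', ' 103  99  91', ' 114 109  99', ' 114 110 100', ' 115 110 100', ' 114 109  99', ' 114 109  99', ' 114 110 100']
263 [' 121 115 105', ' 108 104  94', '  91  87  81', ' 11
[... 1179 characters left out ...]
49  26', '  72  50  26', '  76  54  30', '  82  61  37', '  93  72  45', ' 107  85  58', ' 115  93  65']
272 ['  71  48  24', '  71  49  24', '  72  51  26', '  78  56  32', '  96  73  46', ' 110  86  58', ' 113  90  62', ' 117  93  65', ' 114  92  64']
273 ['  73  51  25', '  76  56  32', '  88  66  42', ' 103  81  54', ' 119  96  66', ' 115  92  63', ' 113  90  62', ' 117  93  65', ' 111  89  61']
274 ['  89  67  42', '  92  70  46', ' 114  90  62', ' 120  96  67', ' 117  93  64', ' 115  92  63', ' 114  91  63', ' 116  93  64', ' 111  88  60']
275 [' 111  88  61', ' 109  87  60', ' 115  92  63', ' 119  95  66', ' 116  93  63', ' 115  92  63', ' 115  92  64', ' 114  91  62', ' 112  90  62']
```

```bash
python3 - <<'E'
from h import *
s=snap('scene');st=arm.get_state();R=Ro.from_rotvec(st['tool_rot']).as_matrix()
print(R, st['width'],st['joints'])
def f(p,og,k):
  for o in((0,0,0),(0,.023,0),(0,.042,0),(.0095,.042,0),(-.0095,.042,0),(0,.042,-.066),(.0375,.042,-.066),(-.0375,.042,-.066)):
    print(o,((proj(s,p+R@np.array(o))-og+.5)*k).round())
print('c4');f(np.array([.5798,.2654,.2029]),np.array([280,110]),7)
print('s1c');f(np.array([.4098,-.1353,.1245]),np.array([130,150]),4)
print('c5');f(st['eef_pos'],np.array([215,200]),5)
i=cv2.absdiff(s['pixels'],cv2.cvtColor(cv2.imread('pics/s5.png'),cv2.COLOR_BGR2RGB)).sum(2);print((i>60).sum(),np.argwhere(i>60)[:5])
E
```

```text
[[ 0.6821  0.7312  0.0024]
 [ 0.7313 -0.6821 -0.0006]
 [ 0.0012  0.0021 -1.    ]] 0.4983318058387467 [ 0.0556  0.6107  0.342   1.6943 -0.253   0.8777 -0.248 ]
c4
(0, 0, 0) [323. 142.]
(0, 0.023, 0) [345. 170.]
(0, 0.042, 0) [363. 193.]
(0.0095, 0.042, 0) [382. 189.]
(-0.0095, 0.042, 0) [344. 197.]
(0, 0.042, -0.066) [380.  72.]
(0.0375, 0.042, -0.066) [456.  56.]
(-0.0375, 0.042, -0.066) [302.  87.]
s1c
(0, 0, 0) [354. 228.]
(0, 0.023, 0) [363. 249.]
(0, 0.042, 0) [370. 267.]
(0.0095, 0.042, 0) [383. 263.]
(-0.0095, 0.042, 0) [357. 270.]
(0, 0.042, -0.066) [365. 200.]
(0.0375, 0.042, -0.066) [417. 188.]
(-0.0375, 0.042, -0.066) [312. 213.]
c5
(0, 0, 0) [247. 304.]
(0, 0.023, 0) [261. 336.]
(0, 0.042, 0) [274. 363.]
(0.0095, 0.042, 0) [290. 358.]
(-0.0095, 0.042, 0) [257. 368.]
(0, 0.042, -0.066) [276. 285.]
(0.0375, 0.042, -0.066) [344. 266.]
(-0.0375, 0.042, -0.066) [207. 303.]
324 [[  0 198]
 [  0 199]
 [  0 200]
 [  0 201]
 [  1 196]]
```

The body's end face hides the fingertips in this view. The cover grasp already confirmed the TCP calibration, so I'm descending.

Request:
carry_out([
  {"grip":0.5,"tx":-0.1,"ty":0,"tz":2,"roll":0},
  {"grip":0.5,"tx":0,"ty":0,"tz":1.5,"roll":0},
  {"grip":0.5,"tx":0,"ty":0,"tz":1,"roll":0},
  {"grip":0.5,"tx":0,"ty":0,"tz":0,"roll":0},
  {"grip":0.5,"tx":0,"ty":0,"tz":0,"roll":0},
])

```text
t: 13.7
eef_pos: [0.6018, -0.2175, 0.0318]
tool_rot: [-2.881, -1.252, 0.001]
wrist_force: [-0.8, -0.3, 1.4]
width: 0.498
finger_force: 0.0
```

```bash
python3 -c "
from h import *
rest(.6003,-.216,.010,-43.3);print(arm.get_state()['wrist_force'])"
```

```text
pos [ 0.6018 -0.2175  0.0318] yaw_y -43.0 -> shift cm [ 0.01 -0.21  2.18] roll 0.005
[-0.8271 -0.3007  1.3651]
```

Request:
carry_out([
  {"grip":0.5,"tx":0,"ty":-0.1,"tz":1,"roll":0},
  {"grip":0.5,"tx":0,"ty":0,"tz":1,"roll":0},
  {"grip":0.5,"tx":0,"ty":0,"tz":0,"roll":0},
  {"grip":0.5,"tx":0,"ty":0,"tz":0,"roll":0},
  {"grip":0.5,"tx":0,"ty":0,"tz":0,"roll":0},
])

```text
t: 14.12
eef_pos: [0.6012, -0.2169, 0.0117]
tool_rot: [-2.881, -1.252, 0.0]
wrist_force: [-0.0, -0.1, -0.1]
width: 0.497
finger_force: 0.0
```

Request:
carry_out([
  {"grip":0.3,"tx":0,"ty":0,"tz":0,"roll":0},
  {"grip":0.2,"tx":0,"ty":0,"tz":0,"roll":0},
  {"grip":0,"tx":0,"ty":0,"tz":0,"roll":0},
  {"grip":0,"tx":0,"ty":0,"tz":0,"roll":0},
  {"grip":0,"tx":0,"ty":0,"tz":0,"roll":0},
  {"grip":0,"tx":0,"ty":0,"tz":0,"roll":0},
], force=50)

```text
t: 14.62
eef_pos: [0.6013, -0.2168, 0.0119]
tool_rot: [-2.881, -1.252, -0.0]
wrist_force: [0.4, -0.2, 1.3]
width: 0.134
finger_force: 50.0
```

Request:
carry_out([
  {"grip":0,"tx":0,"ty":0,"tz":-0.5,"roll":0},
  {"grip":0,"tx":0,"ty":0,"tz":-1,"roll":0},
  {"grip":0,"tx":0,"ty":0,"tz":-2,"roll":0},
  {"grip":0,"tx":0,"ty":0,"tz":-3,"roll":0},
  {"grip":0,"tx":0,"ty":0,"tz":-4,"roll":0},
  {"grip":0,"tx":0,"ty":0,"tz":-4,"roll":0},
  {"grip":0,"tx":0,"ty":0,"tz":-2,"roll":0},
  {"grip":0,"tx":0,"ty":0,"tz":0,"roll":0},
  {"grip":0,"tx":0,"ty":0,"tz":0,"roll":0},
])

```text
t: 15.37
eef_pos: [0.6016, -0.2169, 0.1779]
tool_rot: [2.88, 1.252, 0.003]
wrist_force: [-0.1, 0.4, -5.6]
width: 0.137
finger_force: 50.0
```

```bash
python3 - <<'E'
from h import *
rest(.572,.103,.19,-83.1);st=arm.get_state();print(st['wrist_force'],Ro.from_rotvec(st['tool_rot']).as_matrix().T@st['torque'],st['width'])
p=st['eef_pos'];b=p+[0,0,.019]
a=np.radians(46.9);ex=np.array([np.cos(a),np.sin(a),0]);ey=np.array([-ex[1],ex[0],0])
pts={'anchor_balance':b,'pin_left':b-.048*ex+.046*ey-[0,0,.029],'pin_right':b-.048*ex-.046*ey-[0,0,.029],'pin_top':b+.067*ex-[0,0,.029]}
for c in('scene','top'):
    s=snap(c,c+'6.png')
    for n in pts:
        for q in pinpoint(n,c)[:3]:
            d=np.array(q['xyz'])-pts[n]
            if np.linalg.norm(d)<.05: print(c,n,round(q['conf'],2),d,'tool-x/y err',d@ex,d@ey)
E
```

```text
pos [ 0.6016 -0.2169  0.1779] yaw_y -43.0 -> shift cm [ 21.37 -23.99  -1.23] roll 0.699
[-0.0614  0.3894 -5.6001] [ 0.0912 -0.205  -0.013 ] 0.13662973232746012
scene anchor_balance 0.93 [ 0.      0.0039 -0.0042] tool-x/y err 0.002843517706460835 0.002644088380188626
scene pin_left 0.65 [ 0.0009  0.0059 -0.0044] tool-x/y err 0.004920825887775243 0.0033764794609585985
scene pin_right 0.76 [0.0034 0.0032 0.0004] tool-x/y err 0.004646362567005539 -0.00033859077296817454
scene pin_top 0.87 [ 0.004   0.0033 -0.0014] tool-x/y err 0.005137389596546904 -0.0007158697267422247
top anchor_balance 0.58 [-0.0042 -0.0012 -0.0064] tool-x/y err -0.003750059753764341 0.0022260736962237014
top pin_top 0.76 [ 0.0004  0.0006 -0.0075] tool-x/y err 0.0007061658644200532 6.78752801542935e-05
```

Request:
carry_out([
  {"grip":0,"tx":0,"ty":0,"tz":-0.5,"roll":0.05},
  {"grip":0,"tx":0,"ty":0,"tz":-0.5,"roll":0.1},
  {"grip":0,"tx":0,"ty":0,"tz":0,"roll":0.1},
  {"grip":0,"tx":0,"ty":0,"tz":0,"roll":0.1},
  {"grip":0,"tx":0,"ty":0,"tz":0,"roll":0.1},
  {"grip":0,"tx":0,"ty":0,"tz":0,"roll":0.1},
  {"grip":0,"tx":0,"ty":0,"tz":0,"roll":0.1},
  {"grip":0,"tx":0,"ty":0,"tz":0,"roll":0.05},
])

```text
t: 16.53
eef_pos: [0.6013, -0.2167, 0.1866]
tool_rot: [-3.136, -0.18, 0.0]
wrist_force: [-0.3, 0.2, -4.0]
width: 0.135
finger_force: 50.0
```

Request:
carry_out([
  {"grip":0,"tx":0,"ty":-1.5,"tz":0,"roll":0},
  {"grip":0,"tx":0,"ty":-3,"tz":0,"roll":0},
  {"grip":0,"tx":0,"ty":-3,"tz":0,"roll":0},
  {"grip":0,"tx":0,"ty":-3,"tz":0,"roll":0},
  {"grip":0,"tx":0,"ty":-3,"tz":0,"roll":0},
  {"grip":0,"tx":0,"ty":-3,"tz":0,"roll":0},
  {"grip":0,"tx":0,"ty":-3,"tz":0,"roll":0},
  {"grip":0,"tx":0,"ty":-3,"tz":0,"roll":0},
  {"grip":0,"tx":0,"ty":-3,"tz":0,"roll":0},
  {"grip":0,"tx":0,"ty":-3,"tz":0,"roll":0},
])

```text
t: 17.37
eef_pos: [0.5669, 0.0675, 0.187]
tool_rot: [-3.136, -0.188, -0.001]
wrist_force: [1.2, -0.1, -6.0]
width: 0.135
finger_force: 50.0
```

Request:
carry_out([
  {"grip":0,"tx":0.5,"ty":-2,"tz":0,"roll":0},
  {"grip":0,"tx":0,"ty":-1,"tz":0,"roll":0},
  {"grip":0,"tx":0,"ty":0,"tz":0,"roll":0},
  {"grip":0,"tx":0,"ty":0,"tz":0,"roll":0},
  {"grip":0,"tx":0,"ty":0,"tz":0,"roll":0},
])

```text
t: 17.78
eef_pos: [0.5687, 0.0942, 0.1868]
tool_rot: [3.135, 0.184, -0.0]
wrist_force: [-0.2, -1.0, -6.2]
width: 0.134
finger_force: 50.0
```

```bash
python3 -c "
from h import *
rest(.569,.1031,.117,-83.2);print(arm.get_state()['wrist_force'],arm.get_state()['width'])"
```

```text
pos [0.5687 0.0942 0.1868] yaw_y -83.3 -> shift cm [ 0.14 -0.89  6.98] roll -0.001
[-0.1592 -1.0266 -6.2215] 0.1339254912561462
```

Request:
carry_out([
  {"grip":0,"tx":0.1,"ty":-0.9,"tz":0.5,"roll":0},
  {"grip":0,"tx":0,"ty":0,"tz":1.5,"roll":0},
  {"grip":0,"tx":0,"ty":0,"tz":1.5,"roll":0},
  {"grip":0,"tx":0,"ty":0,"tz":1,"roll":0},
  {"grip":0,"tx":0,"ty":0,"tz":0.5,"roll":0},
  {"grip":0,"tx":0,"ty":0,"tz":0,"roll":0},
  {"grip":0,"tx":0,"ty":0,"tz":0,"roll":0},
  {"grip":0,"tx":0,"ty":0,"tz":0,"roll":0},
])

```text
t: 18.45
eef_pos: [0.5693, 0.1054, 0.1375]
tool_rot: [-3.136, -0.187, -0.002]
wrist_force: [-0.2, -0.6, -5.2]
width: 0.132
finger_force: 50.0
```

```bash
cat > m.py <<'E'
from h import *
rest(.569,.1031,.117,-83.2);st=arm.get_state();print(st['wrist_force'],st['width'])
p=st['eef_pos'];b=p+[0,0,.017]
R=Ro.from_rotvec(st['tool_rot']).as_matrix();ex=R[:,0];ey=-R[:,1]
H={'left':(.5182,.1435,.085),'right':(.5295,.0524,.085),'top':(.6374,.1109,.085)}
pts={'anchor_balance':b,'pin_left':b-.048*ex+.046*ey-[0,0,.029],'pin_right':b-.048*ex-.046*ey-[0,0,.029],'pin_top':b+.067*ex-[0,0,.029]}
for c in('scene','top'):
    s=snap(c,c+'7.png')
    for n in pts:
        for q in pinpoint(n,c)[:3]:
            d=np.array(q['xyz'])-pts[n]
            if np.linalg.norm(d)<.04: print(c,n,round(q['conf'],2),'xyz',np.array(q['xyz']),'err tool x/y/z',(d@ex).round(4),(d@ey).round(4),d[2].round(4))
    for n in('hole_left','hole_right','hole_top'):
        for q in pinpoint(n,c)[:1]:print(c,n,q['conf'],np.array(q['xyz']))
s=snap('scene')
cv2.imwrite('pics/c7.png',cv2.resize(cv2.cvtColor(s['pixels'],cv2.COLOR_RGB2BGR)[120:230,250:370],None,fx=5,fy=5,interpolation=cv2.INTER_CUBIC))
for n in pts: print(n,((proj(s,pts[n])-[250,120]+.5)*5).round())
for n in H: print(n,((proj(s,H[n])-[250,120]+.5)*5).round())
E
python3 m.py
```

```text
pos [0.5693 0.1054 0.1375] yaw_y -83.2 -> shift cm [-0.06  0.22  2.05] roll 0.001
[-0.2126 -0.6001 -5.2468] 0.13194738969230052
scene anchor_balance 0.71 xyz [0.5674 0.1081 0.1511] err tool x/y/z -0.0015 0.0029 -0.0034
scene pin_right 0.84 xyz [0.533  0.0547 0.1302] err tool x/y/z 0.006 -0.0 0.0048
scene pin_top 0.76 xyz [0.6389 0.1137 0.1263] err tool x/y/z 0.0031 -0.0 0.0007
scene hole_left 0.87 [0.5196 0.1454 0.0867]
scene hole_right 0.79 [0.529  0.0458 0.0824]
scene hole_top 0.97 [0.6357 0.1146 0.0859]
top pin_right 0.6 xyz [0.5304 0.0525 0.126 ] err tool x/y/z 0.0031 -0.0019 0.0006
top hole_right 0.8 [0.5296 0.0583 0.0861]
top hole_top 0.88 [0.6375 0.1118 0.0852]
anchor_balance [262. 244.]
pin_left [209. 218.]
pin_right [163. 306.]
pin_top [362. 304.]
left [207. 268.]
right [163. 357.]
top [356. 355.]
```

View pics/c7.png

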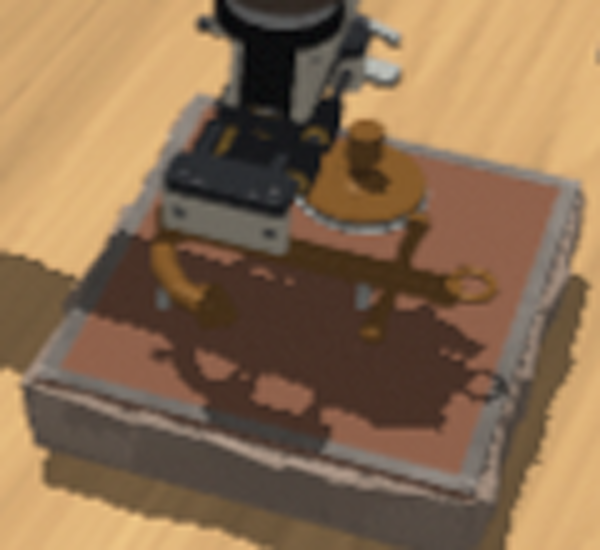

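The anchor hangs level, with the pin tips at about (165,308) and (362,308) in the crop. I'll refine the pins against the holes at sub-pixel level.

```bash
python3 - <<'E'
from h import *
s=snap('scene');im=s['pixels'].astype(int)
st=arm.get_state();b=st['eef_pos']+[0,0,.017];R=Ro.from_rotvec(st['tool_rot']).as_matrix();ex=R[:,0];ey=-R[:,1]
up=np.array([0,0,1.])
for n,o in(('right',-.048*ex-.046*ey),('top',.067*ex)):
    pt=b+o-.029*up; u,v=proj(s,pt); ui,vi=int(round(u)),int(round(v))
    sub=im[vi-8:vi+5,ui-5:ui+6]
    grey=sub[...,2]-sub[...,0]*.75   # bluish compared with bronze/granite
    print(n,'pred',u,v); print('cols',ui-5,'rows',vi-8);print(grey.round().astype(int))
E
```

```text
right pred 281.87107948011436 180.77733584836838
cols 277 rows 173
[[-16 -15 -16 -33 -48 -55 -57 -56 -45 -24 -16]
 [-15 -17 -15 -26 -42 -52 -56 -59 -56 -38 -18]
 [-16 -16 -14 -16 -33 -45 -53 -58 -58 -47 -28]
 [-16 -14 -15 -16 -19 -38 -49 -56 -56 -56 -45]
 [-17 -15 -15 -16  -6 -16 -40 -51 -53 -53 -55]
 [-16 -16 -16 -16   3  10 -18 -46 -49 -51 -54]
 [-16 -15 -15 -17   5  19   2 -32 -41 -45 -50]
 [-15 -16 -16 -16   9  22  11 -14 -30 -34 -42]
 [-15 -16 -16 -15   1  12   4 -13 -19 -23 -29]
 [-16 -14 -15 -16 -15 -12 -13 -16 -17 -16 -18]
 [-16 -15 -16 -15 -15 -15 -14 -17 -15 -16 -16]
 [-15 -16 -16 -15 -17 -15 -17 -15 -15 -16 -16]
 [-21 -21 -20 -16 -17 -15 -15 -16 -16 -16 -16]]
top pred 321.62181144185655 180.46426399910857
cols 317 rows 172
[[-27 -28 -27 -28 -26 -30 -28 -26 -28 -28 -27]
 [-26 -28 -29 -28 -28 -28 -27 -27 -28 -28 -29]
 [-27 -27 -26 -29 -27 -28 -27 -27 -30 -29 -28]
 [-24 -24 -25 -29 -28 -27 -29 -27 -26 -27 -26]
 [-15 -17 -20 -22 -15  -9 -16 -24 -27 -27 -26]
 [-15 -16 -15 -16   3  13   5 -13 -25 -27 -28]
 [-15 -16 -14 -15   4  19  17  -6 -27 -27 -26]
 [-15 -16 -15 -15  11  22  14 -16 -28 -26 -28]
 [-16 -17 -15 -16  11  21   6 -17 -26 -27 -27]
 [-15 -16 -16 -16   6  16   4 -17 -25 -28 -27]
 [-14 -16 -15 -15 -16 -16 -18 -22 -29 -29 -24]
 [-16 -17 -16 -16 -15 -16 -20 -24 -27 -28 -20]
 [-16 -16 -17 -15 -16 -18 -24 -28 -26 -27 -20]]
```

Request:
carry_out([
  {"grip":0,"tx":0.1,"ty":0.25,"tz":0.3,"roll":0},
  {"grip":0,"tx":0,"ty":0,"tz":0.6,"roll":0},
  {"grip":0,"tx":0,"ty":0,"tz":0.6,"roll":0},
  {"grip":0,"tx":0,"ty":0,"tz":0.4,"roll":0},
  {"grip":0,"tx":0,"ty":0,"tz":0,"roll":0},
  {"grip":0,"tx":0,"ty":0,"tz":0,"roll":0},
  {"grip":0,"tx":0,"ty":0,"tz":0,"roll":0},
  {"grip":0,"tx":0,"ty":0,"tz":0,"roll":0},
])

```text
t: 20.02
eef_pos: [0.57, 0.1033, 0.118]
tool_rot: [-3.136, -0.188, -0.001]
wrist_force: [-0.3, 0.3, -5.7]
width: 0.136
finger_force: 50.0
```

```bash
python3 - <<'E'
from h import *
rest(.5705,.103,.117,-83.2)
s=snap('scene');im=s['pixels'].astype(int)
st=arm.get_state();b=st['eef_pos']+[0,0,.017];R=Ro.from_rotvec(st['tool_rot']).as_matrix();ex=R[:,0];ey=-R[:,1]
print(ex,st['wrist_force'])
H=dict(right=(.5283,.0532),top=(.6368,.1116))
for n,o in(('right',-.048*ex-.046*ey),('top',.067*ex)):
    pt=b+o-[0,0,.029]; u,v=proj(s,pt); ui,vi=int(round(u)),int(round(v))
    w=im[vi-8:vi+5,ui-3:ui+4]; g=w[...,2]-w[...,0]*.75; m=np.clip(g+8,0,None)
    rows=np.where(m.max(1)>12)[0]; bot=vi-8+rows.max(); uc=(m.sum(0)*np.arange(ui-3,ui+4)).sum()/m.sum()
    t=ray(s,(uc,bot+.45-1.05),pt[2]); print(n,'pred',u,v,'seen',uc,bot,'tip',t,'minus hole',1000*(t[:2]-H[n]))
E
```

```text
pos [0.57   0.1033 0.118 ] yaw_y -83.1 -> shift cm [0.04 0.03 0.1 ] roll 0.001
[0.9928 0.1195 0.0006] [-0.3591  0.2812 -5.699 ]
right pred 281.7819658961542 185.8285965621887 seen 281.84234930448224 186 tip [0.5272 0.0538 0.106 ] minus hole [-1.1185  0.5646]
top pred 321.23826707612267 185.4948316628165 seen 321.8282740676496 186 tip [0.638  0.1126 0.1061] minus hole [1.2262 0.9663]
```

The pins are within about 1.5 mm of the hole axes, 21 mm above the stone, level and held still. Handing in.

```bash
python3 -c "
from h import *
print(job.close_job())"
```

```text
the job is handed in; nothing more can be done
None
```

The cover sits fully down and level on the socket and is released. I handed the job in while holding the anchor level by its balance point, pins about 21 mm above their holes. I measured the right and top pins to within about 1.5 mm of their hole centres; the left pin was hidden from the camera.

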